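# Sweep the used caps off the sorting board into the discard bin

### The arm

A 6-joint arm with a two-finger parallel gripper is mounted at the origin on the work surface. World frame = base frame: x ahead of the robot, y to its left, z up, the work surface at z = 0. Lengths are in m, angles in rad, forces in N, time in s.
With the tool pointing down it reaches from about 0.3 to 0.875 m from the base axis. Payload 6.4 kg.
Tool frame: the origin (TCP) lies between the finger pads; the fingertips stand 22 mm ahead of it and the grasp point (between the pads) lies 3 mm ahead of it; z points along the fingers, y is the line along which they close (so a half turn about z gives the same grasp; the last joint's range is limited). The gripper opens to 85 mm and grips with 20 to 120 N. Pads are 22 mm wide; open, the fingers measure 114 mm over their backs; the gripper's body (76 mm by 85 mm) begins 54 mm behind the grasp point. The pads swing forward as they close: fully open they stand 13 mm farther back than shut.
Start: joints at [-1.322, 0.181, 1.607, -0, 1.354, -0.206], TCP at [0.253, -0.517, 0.253] pointing down, gripper open.
Joint ranges: [-2.99, 2.99], [-0.89, 2.07], [0.3, 2.58], [-1.14, 4.28], [0, 2.63], [-3.12, 3.12]. Speed limits (rad/s): [2.57, 2.57, 3.01, 3.14, 3.14, 3.14].

### API

Orientations are given as a unit quaternion [w, x, y, z].
In Python, from bench import ctrl, imaging, workorder gives the robot as it stands.
- The arm moves only by the shell command python3 -m pendant 'ROWS' [OPENING]. ROWS is JSON, a list of rows, each a list of 4 numbers: the shift along the tool's x, y, z in cm, then the turn about the tool's z in degrees. In form: [[dx, dy, dz, roll], ...]. A call has 1 to 12 rows; each row is the pose to reach, as a shift and turn from the pose commanded when the call began, along the tool's axes at that moment; what a row does not reach only later rows make up. A row lasts 1/12 s, in which the tool goes at most 41.7 mm and 7.16 degrees, less where a joint would pass 70% of its speed; a pose out of reach is approached as far as the arm can. A call with a gripper value outside its range is refused whole. OPENING is the opening, from 0 (shut) to 1 (fully open), set as the call begins (- or left out, the last holds). The fingers move at their own pace and stop on an object; the grip force is fixed at half the most. Time passes only in rows, so rows that repeat a pose let the fingers close. It gives the time, the measured TCP pose, the force, the opening and the grip force at its end, in the units of the state.
- ctrl.get_obs(): the state, without advancing time (a new reading comes with each control period).
- imaging.camera(name): name is "side" or "top"; returns the picture (384x512x3 uint8, red, green, blue); there is no depth.
- imaging.camera_info(name): a dict with "K" (3x3 intrinsics, pixels), "T" (4x4, takes a point from camera to world coordinates). Camera axes: x right, y up, looking along -z (the intrinsics and any distortion apply to the point x, -y, -z); pixel columns grow to the right and rows downward; lengths in m; the calibration is good to about 2 mm. A picture is of the moment at which its call begins. camera_info takes no time and is no camera call.
- workorder.hand_in(): hands the job in; it is judged then, once.
The state is a dict: "time_s": time; "q": joint angles; "dq": joint speeds; "joint_efforts": joint torques, N m; "eef_pos": TCP position; "eef_rot": TCP orientation; "wrist_force": force on the tool from outside, world axes, zero at the start; "torque": the same for the moment, N m; "opening": opening from 0.0 (shut) to 1.0 (fully open); "grasp_force": force on a finger pad.
Only numpy, scipy, OpenCV 4.12 (cv2) and the standard library are available. Lean on these libraries where they do the work, as an engineer would, in place of code of your own. Each camera call takes 0.05 s, during which the arm holds its last target. There are 200 camera calls.

### The job

Clear the sorting board: with the closed fingers, sweep all three used red caps along the board and off its open end so that they drop into the yellow discard bin. Push them only, do not pick them up, and leave the two amber specimen jars standing where they are on the board and everything else on the bench undisturbed.

Things in the scene. Friction and masses are not known exactly. Their poses are not given: they have to be found in the camera images.
- board: white fixed sorting board, 240 mm along its x, 280 mm along its y, flat top 40 mm above the bench (z = 0.040). Origin: centre of its underside, on the bench. Low steel rims run along its edges at x = -120 and +120 mm, 12 mm above the top, inner faces at x = -114 and +114 mm. Its ends at y = -140 and +140 mm are open, without rims, each with a bin against it.
- discard_bin: yellow open discard bin, fixed, empty, 240 mm along x by 100 mm along y, 36 mm high (its rim is 4 mm below the top of the board), walls and floor 3 mm. It stands flush (within 1 mm) against one open end of the board, +y or -y, with its axes parallel to the board's. Origin: centre of its underside, 190.5 mm from the board's origin.
- clean_bin: blue bin of the same size with clean droppers in it, fixed, at the other end of the board. Origin: centre of its underside.
- cap_a: used red screw cap, a flat solid disc 38 mm in diameter and 14 mm high, about 14 g, loose, lying flat on the board. Origin: centre of its underside as it lies at the start.
- cap_a_center (a point): the middle of that cap, 7 mm above the board top while it lies flat.
- cap_b: used red screw cap, a flat solid disc 38 mm in diameter and 14 mm high, about 14 g, loose, lying flat on the board. Origin: centre of its underside as it lies at the start.
- cap_b_center (a point): the middle of that cap, 7 mm above the board top while it lies flat.
- cap_c: used red screw cap, a flat solid disc 38 mm in diameter and 14 mm high, about 14 g, loose, lying flat on the board. Origin: centre of its underside as it lies at the start.
- cap_c_center (a point): the middle of that cap, 7 mm above the board top while it lies flat.
- jar_a: specimen jar of amber glass with black lid, 30 mm diameter, 52 mm tall, about 60 g, loose, standing upright on the board near its middle line (its x = 0), among the caps. Origin: centre of its underside.
- jar_b: specimen jar of amber glass with black lid, 30 mm diameter, 52 mm tall, about 60 g, loose, standing upright on the board near its middle line (its x = 0), among the caps. Origin: centre of its underside.
- reagent0: amber reagent bottle, 66 mm diameter, 160 mm tall, black cap, on the bench to the robot's right. Loose bystander; not to be disturbed. Origin: centre of its underside.
- reagent1: amber reagent bottle, 66 mm diameter, 160 mm tall, black cap, on the bench to the robot's right. Loose bystander; not to be disturbed. Origin: centre of its underside.
- reagent2: amber reagent bottle, 66 mm diameter, 160 mm tall, black cap, on the bench to the robot's right. Loose bystander; not to be disturbed. Origin: centre of its underside.
- beaker: clear plastic beaker, 70 mm diameter, 90 mm tall, on the bench to the robot's left. Loose bystander; not to be disturbed. Origin: centre of its underside.
- media: clear bottle, 70 mm diameter, 130 mm tall, blue cap, on the bench to the left. Loose bystander; not to be disturbed. Origin: centre of its underside.
- brush: hand brush lying on the bench beyond the board. Loose bystander; not to be disturbed. Origin: point of it on the bench.

How it is judged:
By the outcome, as a careful person would: the job done as asked, in the order asked, and still so for the second after the job is handed in, with the robot touching nothing.
It also fails if it takes over 54 s, if anything falls off the work surface, if the arm or the gripper's body presses on something with over 40 N, if the wrist force passes 120 N, or if a joint passes its speed limit or range.

## Working session

There is one attempt and no reset: what is moved stays moved. The work goes in short steps, Python scripts to look and compute and a shell command to move; the robot and the scene stay as the last step left them, time stands still between calls to the robot, and variables do not carry over. Pictures are saved under pics/ and viewed, at most 10 in all, crops included, and the job is handed in when it is done.

```bash
ls; mkdir -p pics
python3 - <<'E'
from bench import ctrl, imaging
import cv2
print(ctrl.get_obs())
for n in("top","side"):
    im=imaging.camera(n); cv2.imwrite(f"pics/{n}0.png",im[:,:,::-1]); i=imaging.camera_info(n); print(n,i)
E
```

```text
pics
{'time_s': 0.0, 'q': array([-1.32228543e+00,  1.81541927e-01,  1.60800982e+00,  2.27902324e-05,
        1.35378883e+00, -2.06283092e-01]), 'dq': array([ 0.00087009, -0.00028494, -0.00062967,  0.00142369,  0.00025384,
       -0.0004685 ]), 'joint_efforts': array([-1.45763220e-04, -4.44871831e+01, -3.51334727e+01, -2.06474269e-04,
        9.34723212e-03,  3.09281415e-05]), 'eef_pos': array([ 0.25248651, -0.51603108,  0.25238274]), 'eef_rot': array([-8.74000975e-04,  9.74256706e-01,  2.25439809e-01, -7.32812533e-06]), 'wrist_force': array([-0.62849169, -0.19811462, -0.00558767]), 'torque': array([ 0.01924987, -0.00177221,  0.01311304]), 'grasp_force': 0.0, 'opening': 1.000206848498062}
top {'K': array([[353.25422478,   0.        , 256.79355078],
       [  0.        , 353.25422478, 187.29740428],
       [  0.        ,   0.        ,   1.        ]]), 'T': array([[ 0.00656213,  0.9952595 , -0.09703333,  0.48900145],
       [-0.99953466,  0.00363758, -0.03028594, -0.01410276],
       [-0.0297894 ,  0.09718692,  0.99482023,  1.11373292],
       [ 0.        ,  0.        ,  0.        ,  1.        ]])}
side {'K': array([[361.82086097,   0.        , 253.0559521 ],
       [  0.        , 361.82086097, 190.59795734],
       [  0.        ,   0.        ,   1.        ]]), 'T': array([[-0.94509565,  0.20012461, -0.25834929,  0.2919198 ],
       [-0.32623476, -0.53155149,  0.78168018,  0.8791169 ],
       [ 0.01910749,  0.82304505,  0.5676546 ,  0.70487171],
       [ 0.        ,  0.        ,  0.        ,  1.        ]])}
```

View pics/top0.png

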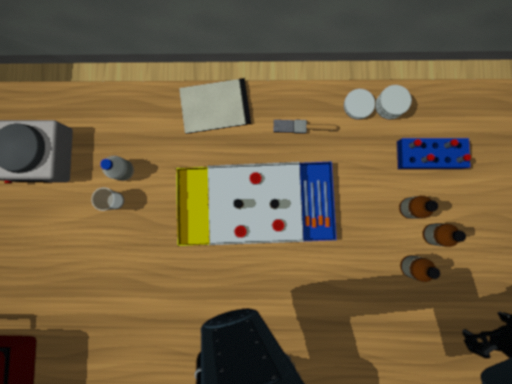

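View pics/side0.png

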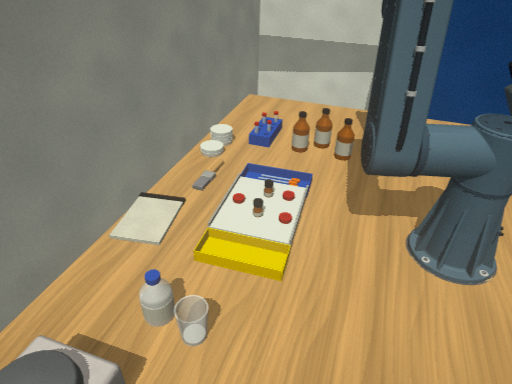

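The top view shows the yellow bin at image left (world +y) and the blue bin at the right. The caps are near (257,178), (241,231) and (279,225), and the jars near (238,203) and (275,203). The side view shows the same layout.

```bash
cat > h.py <<'E'
import numpy as np, cv2
from bench import ctrl, imaging
def ray(n,u,v):
    i=imaging.camera_info(n);K=i["K"];T=i["T"]
    return T[:3,3],T[:3,:3]@np.array([(u-K[0,2])/K[0,0],-(v-K[1,2])/K[1,1],-1])
def plane(n,u,v,z):
    o,d=ray(n,u,v); return o+d*(z-o[2])/d[2]
def blobs(m,lo=10,hi=1e9):
    _,_,s,c=cv2.connectedComponentsWithStats(m.astype(np.uint8))
    return [tuple(c[k]) for k in range(1,len(s)) if lo<=s[k,4]<=hi]
def tri(a,b):
    (o1,d1),(o2,d2)=ray("top",*a),ray("side",*b)
    s=np.linalg.lstsq(np.c_[d1,-d2],o2-o1,rcond=None)[0]
    p,q=o1+d1*s[0],o2+d2*s[1]; return (p+q)/2,np.linalg.norm(p-q)
def masks(n,im):
    h=cv2.cvtColor(im,cv2.COLOR_RGB2HSV);H,S,V=[h[:,:,k].astype(int) for k in range(3)]
    roi=np.zeros(H.shape,bool)
    if n=="top": roi[155:250,170:345]=1
    else: roi[160:275,195:315]=1
    return dict(red=roi&((H<6)|(H>172))&(S>150)&(V>90),dark=roi&(V<60),yel=roi&(H>22)&(H<35)&(S>150),
      white=roi&(S<50)&(V>130),blue=roi&(H>100)&(H<130)&(S>150))
E
python3 - <<'E'
from h import *
np.set_printoptions(precision=4,suppress=True)
B={}
for n in("top","side"):
    im=imaging.camera(n);m=masks(n,im);B[n]=m
    for k in("red","dark"):
        b=blobs(m[k],8);B[n,k]=b
        for p in b: print(n,k,np.round(p,1),plane(n,*p,.054 if k=="red" else .092)[:2])
    for k in ("white","yel"):
        c=max(cv2.findContours(m[k].astype(np.uint8),0,2)[0],key=cv2.contourArea)
        r=cv2.approxPolyDP(cv2.convexHull(c),4,True)[:,0]
        for p in r: print(n,k,p,plane(n,*map(float,p),.04)[:2])
for k in("red","dark"):
    for a in B["top",k]:
        e=[(tri(a,b)) for b in B["side",k]]
        if e: print(k,*min(e,key=lambda t:t[1]))
E
```

```text
top red [255.2 177.8] [0.6211 0.0232]
top red [278. 225.] [ 0.4799 -0.0457]
top red [240.3 231.1] [0.461  0.0667]
top dark [238.2 203.4] [0.5416 0.0707]
top dark [274.5 203.5] [ 0.5419 -0.0344]
top white [298 165] [ 0.6628 -0.1073]
top white [302 241] [ 0.4324 -0.1181]
top white [210 243] [0.4241 0.1589]
top white [209 168] [0.653  0.1665]
top yel [206 166] [0.6592 0.1759]
top yel [208 244] [0.4211 0.1649]
top yel [177 245] [0.4173 0.2591]
top yel [176 167] [0.6559 0.2691]
side red [288. 195.] [ 0.478  -0.0327]
side red [238.  197.7] [0.6191 0.0355]
side red [284.7 217.4] [0.459  0.0788]
side white [240 173] [ 0.6722 -0.1223]
side white [308 185] [ 0.434  -0.1319]
side white [289 243] [0.4234 0.1636]
side white [208 225] [0.6581 0.1709]
side yel [195 247] [0.6522 0.2642]
side yel [207 228] [0.6552 0.1838]
side yel [290 245] [0.419  0.1703]
side yel [282 274] [0.4121 0.2763]
side yel [253 274] [0.4783 0.3005]
side yel [198 261] [0.6224 0.3071]
red [0.6229 0.0237 0.045 ] 0.0014263230349957456
red [ 0.4802 -0.0458  0.0447] 0.0009060485721796206
red [0.4611 0.0674 0.0448] 0.0006942027212338954
```

```bash
python3 -m pendant '[[1,-1,0,2],[4,-3.5,0,6],[8,-7,0,11],[12,-11,0,16],[16,-14.5,0,20],[20,-18,0,24],[24,-22,0,24],[28,-25.5,0,24],[32,-29,0,24],[36,-32.5,0,24],[39,-35.5,0,24],[41,-37.3,0,24]]' 0
python3 -m pendant '[[0.8,-0.6,0,0],[0.8,-0.6,0,0],[0.8,-0.6,0,0]]'
python3 - <<'E'
from h import *
from scipy.spatial.transform import Rotation as R
o=ctrl.get_obs();p=o["eef_pos"];r=R.from_quat(o["eef_rot"],scalar_first=True).as_matrix()
print(o["time_s"],p,r.round(3),o["opening"],o["q"].round(2))
u=np.array([-.035,.999,0])
for c in((.461,.067),(.480,-.046),(.6215,.0235)):
    t=np.array([*c,.067])-u*.055; print(r.T@(t-p)*100)
E
```

```text
time_s: 1.2
eef_pos: [0.4264, -0.078, 0.2535]
eef_rot: [0.0, 1.0, 0.018, 0.0]
wrist_force: [0.6, -0.4, -0.0]
opening: -0.001
grasp_force: 0.0
time_s: 1.45
eef_pos: [0.434, -0.0737, 0.2532]
eef_rot: [0.0, 1.0, 0.019, -0.0]
wrist_force: [0.9, -0.6, 0.3]
opening: -0.001
grasp_force: 0.0
1.45 [ 0.43396744 -0.0737273   0.25317029] [[ 0.999  0.038 -0.001]
 [ 0.038 -0.999 -0.   ]
 [-0.001  0.    -1.   ]] -0.0005496777340731493 [-0.44 -0.13  1.93 -0.    1.35  1.09]
[ 3.22990132 -8.4701234  18.61155375]
[ 4.69964592  2.8938475  18.6155859 ]
[19.10323198 -3.51408414 18.60459901]
```

```bash
python3 -m pendant '[[1,-3,0,0],[2.2,-6,0,0],[3.2,-8.5,2,0],[3.2,-8.5,5,0],[3.2,-8.5,8,0],[3.2,-8.5,11,0],[3.2,-8.5,14,0],[3.2,-8.5,15.5,0],[3.2,-8.5,15.5,0],[3.2,-8.5,15.5,0],[3.2,-8.5,15.5,0]]'
python3 - <<'E'
from h import *
a=imaging.camera("top")[150:260,160:350];b=imaging.camera("side")[150:285,170:340]
a=cv2.resize(a,None,fx=3,fy=3);b=cv2.resize(b,None,fx=2,fy=2);w=np.zeros((600,570,3),np.uint8);w[:330]=a;w[330:600,:340]=b
cv2.imwrite("pics/c1.png",w[:,:,::-1])
E
```

```text
time_s: 2.37
eef_pos: [0.4638, 0.0109, 0.0994]
eef_rot: [0.0, 1.0, 0.017, 0.001]
wrist_force: [-0.4, -0.1, 0.5]
opening: -0.001
grasp_force: 0.0
```

View pics/c1.png

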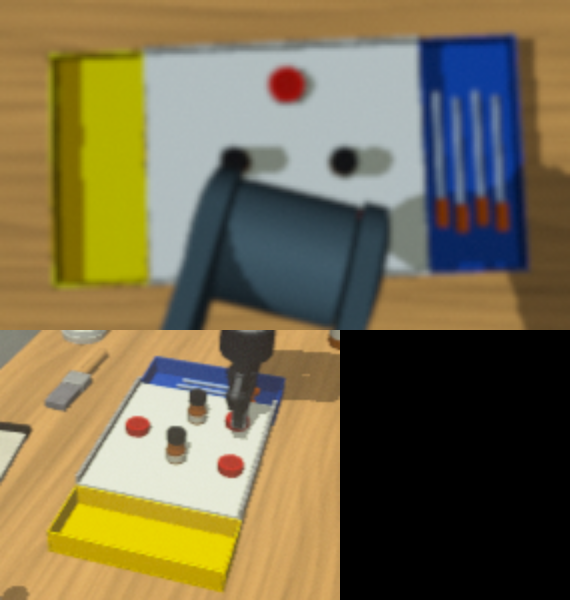

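The side crop shows the fingertips at about (240,428), behind the near cap and clear of the jars. I'll lower the fingers and push cap C.

```bash
python3 -m pendant '[[0,0,1.2,0],[0,0,2.4,0],[0,0,3.2,0],[0,0,3.2,0],[0,0,3.2,0],[0,-1,3.2,0],[0,-2,3.2,0],[0,-3,3.2,0],[0,-4,3.2,0],[0,-5,3.2,0],[0,-6,3.2,0],[0,-7,3.2,0]]'
python3 - <<'E'
from h import *
b=imaging.camera("side")[150:285,170:340]
cv2.imwrite("pics/c2.png",cv2.resize(b,None,fx=3,fy=3)[:,:,::-1])
E
```

```text
time_s: 3.47
eef_pos: [0.4607, 0.0834, 0.0667]
eef_rot: [0.0, 1.0, 0.018, 0.0]
wrist_force: [0.2, -3.1, 2.7]
opening: 0.004
grasp_force: 1.6
```

View pics/c2.png

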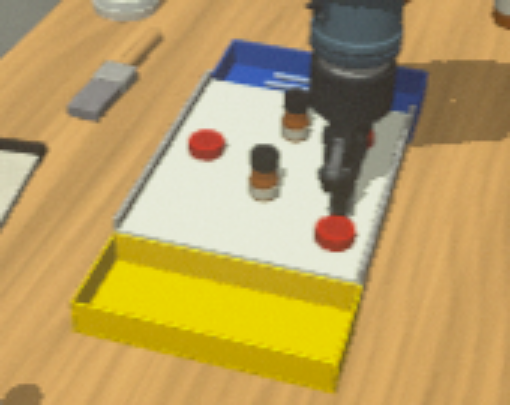

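Cap C is at (335,232), directly ahead of the fingers, and the jars haven't moved. I'll push on, then lift.

```bash
python3 -m pendant '[[0,-0.8,-0.15,0],[0,-1.6,-0.15,0],[0,-2.4,-0.15,0],[0,-3.2,-0.15,0],[0,-4,-0.15,0],[0,-4.8,-0.15,0],[0,-5.6,-0.15,0],[0,-6.4,-0.15,0],[0,-7.2,-0.15,0],[0,-8,-0.15,0],[0,-8.4,-0.15,0],[0,-8.4,-0.15,0]]'
python3 - <<'E'
from h import *
b=imaging.camera("side")[150:285,170:340]
cv2.imwrite("pics/c3.png",cv2.resize(b,None,fx=3,fy=3)[:,:,::-1])
E
```

```text
time_s: 4.52
eef_pos: [0.457, 0.1672, 0.0676]
eef_rot: [-0.0, 1.0, 0.019, -0.0]
wrist_force: [-1.2, 0.2, -0.2]
opening: 0.002
grasp_force: 0.0
```

View pics/c3.png

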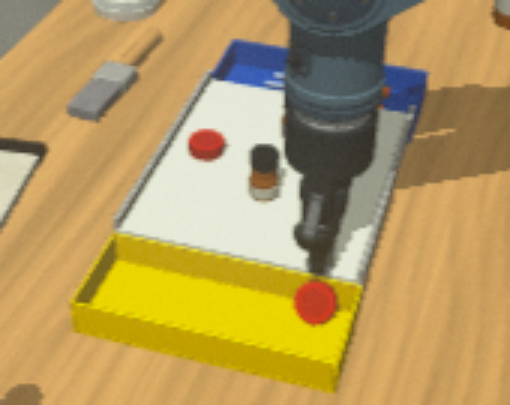

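Cap C has gone over the edge and is in the bin at (316,302). Next I'll lift, go back behind cap B and look.

```bash
python3 -m pendant '[[0,0,-2,0],[0,0,-5,0],[0,0,-8,0],[0,2,-8,0],[0.2,5.5,-8,0],[0.4,9,-8,0],[0.6,12.5,-8,0],[0.8,16,-8,0],[1,19.5,-8,0],[1.2,23,-8,0],[1.4,26,-8,0],[1.5,26.9,-8,0]]'
python3 -m pendant '[[0,0,2,0],[0,0,4,0],[0,0,4.8,0],[0,0,4.8,0],[0,0,4.8,0]]'
python3 - <<'E'
from h import *
b=imaging.camera("side")[150:285,170:340]
cv2.imwrite("pics/c4.png",cv2.resize(b,None,fx=3,fy=3)[:,:,::-1])
E
```

```text
time_s: 5.57
eef_pos: [0.4823, -0.1064, 0.1481]
eef_rot: [0.001, 1.0, 0.016, 0.0]
wrist_force: [-0.2, -0.4, -0.8]
opening: 0.002
grasp_force: 0.0
time_s: 5.98
eef_pos: [0.4817, -0.1015, 0.0996]
eef_rot: [-0.0, 1.0, 0.018, -0.001]
wrist_force: [-0.3, 0.1, 0.5]
opening: -0.002
grasp_force: 0.0
```

View pics/c4.png

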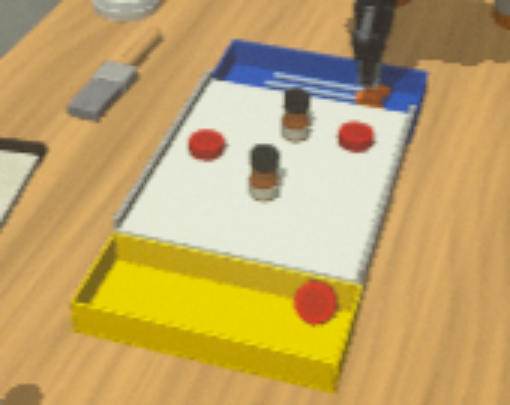

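Cap C is resting in the bin at (316,302), both jars are standing, and the fingers at (370,85) are behind cap B at (355,137). I'll lower them and push cap B.

```bash
python3 -m pendant '[[0,0,1.2,0],[0,0,2.4,0],[0,0,3.1,0],[0,0,3.1,0],[0,0,3.1,0],[0,-1,3.1,0],[0,-2,3.1,0],[0,-3,3.1,0],[0,-4,3.1,0],[0,-5,3.1,0],[0,-6,3.1,0],[0,-7,3.1,0]]'
python3 -m pendant '[[0,-1,0,0],[0,-2,0,0],[0,-3,0,0],[0,-4,0,0],[0,-5,0,0],[0,-6,0,0],[0,-7,0,0],[0,-8,0,0],[0,-9,0,0],[0,-10,0,0],[0,-10.5,0,0],[0,-10.5,0,0]]'
python3 - <<'E'
from h import *
b=imaging.camera("side")[150:285,170:340]
cv2.imwrite("pics/c5.png",cv2.resize(b,None,fx=3,fy=3)[:,:,::-1])
E
```

```text
time_s: 7.03
eef_pos: [0.48, -0.0313, 0.0694]
eef_rot: [0.0, 1.0, 0.018, 0.001]
wrist_force: [0.1, -2.9, 3.6]
opening: 0.001
grasp_force: 2.2
time_s: 8.03
eef_pos: [0.476, 0.0741, 0.0692]
eef_rot: [0.0, 1.0, 0.019, 0.0]
wrist_force: [0.7, -0.7, 6.3]
opening: -0.0
grasp_force: 2.8
```

View pics/c5.png

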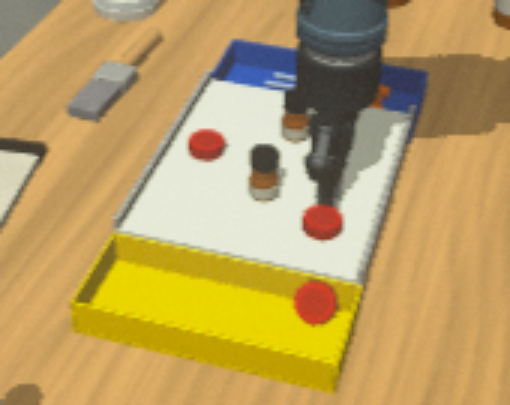

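Cap B is at (322,222), ahead of the fingers, and the jars haven't moved. The upward force suggests the tips are riding high on the cap edge, so I'll back off, drop 2.5 mm and continue.

```bash
python3 -m pendant '[[0,0.8,0,0],[0,0.8,0.25,0],[0,0.8,0.25,0],[0,0,0.25,0],[0,-1,0.25,0],[0,-2,0.25,0],[0,-3,0.25,0],[0,-4,0.25,0],[0,-4.8,0.25,0],[0,-5.6,0.25,0],[0,-6.4,0.25,0],[0,-7.2,0.25,0]]'
python3 -m pendant '[[0,-0.8,0,0],[0,-1.6,0,0],[0,-2.2,0,0],[0,-2.2,0,0],[0,-2.2,-2,0],[0,-2.2,-5,0],[0,-2.2,-8,0]]'
python3 - <<'E'
from h import *
from scipy.spatial.transform import Rotation as R
np.set_printoptions(precision=4,suppress=True)
b=imaging.camera("side")
cv2.imwrite("pics/c6.png",cv2.resize(b[150:285,170:340],None,fx=3,fy=3)[:,:,::-1])
for p in blobs(masks("side",b)["red"],8): print(np.round(p,1),plane("side",*p,.045))
o=ctrl.get_obs();p=o["eef_pos"];r=R.from_quat(o["eef_rot"],scalar_first=True).as_matrix()
print(p,r.T@(np.array([.6215,.0235,.067])-np.array([-.035,.999,0])*.055-p)*100)
E
```

```text
time_s: 9.08
eef_pos: [0.4731, 0.1457, 0.0663]
eef_rot: [-0.0, 1.0, 0.018, 0.0]
wrist_force: [-0.2, -0.4, 0.2]
opening: 0.001
grasp_force: 0.0
time_s: 9.67
eef_pos: [0.4713, 0.1665, 0.1462]
eef_rot: [0.0, 1.0, 0.018, -0.002]
wrist_force: [0.3, -0.2, 0.4]
opening: 0.001
grasp_force: 0.0
[238.1 197.9] [0.6228 0.0245 0.045 ]
[254.2 248.2] [0.5031 0.2199 0.045 ]
[266.9 247.6] [0.4724 0.2062 0.045 ]
[0.4755 0.1671 0.153 ] [13.9988 20.3808  8.7022]
```

View pics/c6.png

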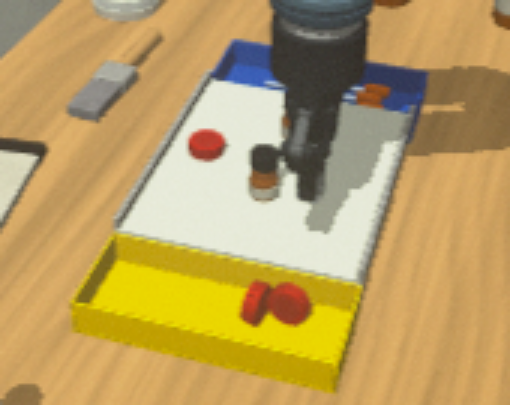

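Both caps are in the bin at (255,302) and (290,303). Cap A is unmoved at (207,144). I'll go round to behind it.

```bash
python3 -m pendant '[[1.5,0,0,0],[4.5,0,0,0],[8,1,0,0],[11,3.5,0,0],[13,7,0,0],[14,10.5,0,0],[14,14,0,0],[14,17.5,0,0],[14,19.8,0,0],[14,20.4,0,0],[14,20.4,1,0],[14,20.4,1,0]]'
python3 -m pendant '[[0,0,2,0],[0,0,4,0],[0,0,4.5,0],[0,0,4.5,0],[0,0,4.5,0]]'
python3 - <<'E'
from h import *
b=imaging.camera("side")
cv2.imwrite("pics/c7.png",cv2.resize(b[150:285,170:340],None,fx=3,fy=3)[:,:,::-1])
E
```

```text
time_s: 10.72
eef_pos: [0.6184, -0.0316, 0.1341]
eef_rot: [-0.001, 1.0, 0.017, -0.001]
wrist_force: [-0.5, 0.2, -0.2]
opening: 0.003
grasp_force: 0.0
time_s: 11.13
eef_pos: [0.6194, -0.0308, 0.0912]
eef_rot: [-0.0, 1.0, 0.019, -0.0]
wrist_force: [0.6, -0.2, 0.4]
opening: 0.002
grasp_force: 0.0
```

View pics/c7.png

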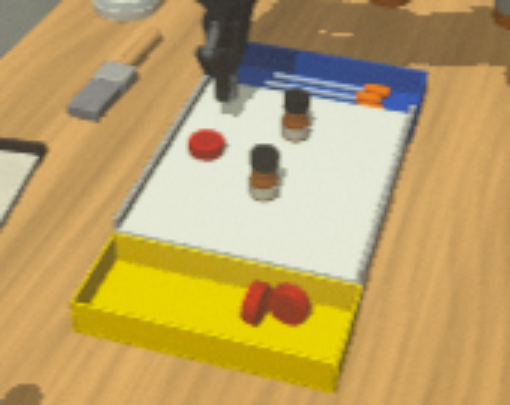

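The fingertips at (227,97) are behind cap A at (207,144). I'll shift 4 mm in x to centre on it, lower and push.

```bash
python3 -m pendant '[[0.4,0,1.2,0],[0.4,0,2.5,0],[0.4,0,2.5,0],[0.4,0,2.5,0],[0.4,-1,2.5,0],[0.4,-2,2.5,0],[0.4,-3,2.5,0],[0.4,-4,2.5,0],[0.4,-5,2.5,0],[0.4,-6,2.5,0],[0.4,-7,2.5,0],[0.4,-8,2.5,0]]'
python3 - <<'E'
from h import *
b=imaging.camera("side")
for p in blobs(masks("side",b)["red"],8): print(np.round(p,1),plane("side",*p,.045))
E
```

```text
time_s: 12.18
eef_pos: [0.6208, 0.0492, 0.0665]
eef_rot: [0.0, 1.0, 0.018, 0.0]
wrist_force: [0.3, -0.8, 1.2]
opening: -0.005
grasp_force: 0.5
[232.2 207.8] [0.62125111 0.078585   0.045     ]
[254.1 248.8] [0.50250649 0.22189515 0.045     ]
[266.9 247.4] [0.47279269 0.20563076 0.045     ]
```

```bash
python3 -m pendant '[[0,-1,0,0],[0,-2,0,0],[0,-3,0,0],[0,-4,0,0],[0,-5,0,0],[0,-6,0,0],[0,-7,0,0],[0,-8,0,0],[0,-8.8,0,0],[0,-9.6,0,0],[0,-10.4,0,0],[0,-11.2,0,0]]'
python3 -m pendant '[[0,-0.8,0,0],[0,-0.8,0,0],[0,-0.8,0,0],[0,-0.8,-2,0],[0,-0.8,-5,0],[0,-0.8,-9,0],[0,-0.8,-12,0],[0,-0.8,-12,0],[0,-0.8,-12,0],[0,-0.8,-12,0],[0,-0.8,-12,0]]'
python3 - <<'E'
from h import *
b=imaging.camera("side")
for p in blobs(masks("side",b)["red"],8): print(np.round(p,1),plane("side",*p,.02))
cv2.imwrite("pics/c8.png",cv2.resize(b[140:300,160:350],None,fx=3,fy=3)[:,:,::-1])
E
```

```text
time_s: 13.23
eef_pos: [0.6171, 0.1606, 0.0667]
eef_rot: [-0.0, 1.0, 0.018, 0.0]
wrist_force: [0.1, 0.3, -0.3]
opening: 0.002
grasp_force: 0.0
time_s: 14.15
eef_pos: [0.6153, 0.1676, 0.1843]
eef_rot: [0.0, 1.0, 0.018, -0.002]
wrist_force: [-0.2, 0.9, -0.7]
opening: -0.001
grasp_force: 0.0
[218.3 236. ] [0.62171821 0.18296074 0.02      ]
[254.1 248.4] [0.51091581 0.19555615 0.02      ]
[266.3 247.5] [0.48092839 0.18074249 0.02      ]
```

View pics/c8.png

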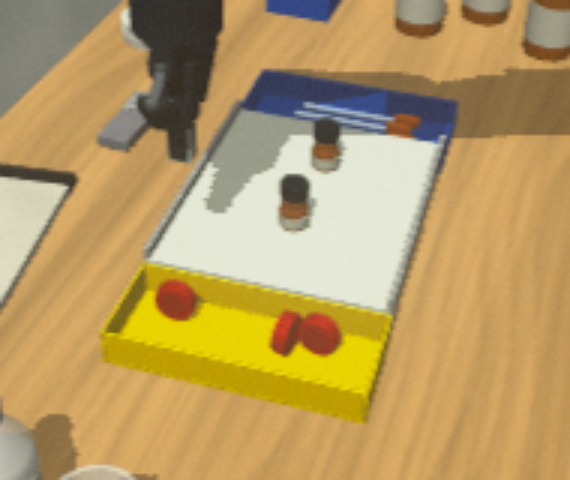

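All three caps are in the yellow bin at (176,299), (286,332) and (320,333). Both jars are standing in place and the arm is clear, so I'm handing in.

```bash
python3 -c "
from bench import workorder
print(workorder.hand_in())"
```

```text
the job is handed in; nothing more can be done
None
```

I swept all three red caps off the board into the yellow discard bin, left both jars standing where they were, and handed the job in at about 14 s of the 54 s limit.

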